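# Make up two breakfast trays

### The job

Make up the two breakfast trays. On the long tray with three recesses put the tall tumbler in the middle recess, the egg cup in one end recess and the salt shaker in the other; on the short tray with two recesses put the short tumbler and the jam jar, one in each recess. Set every thing down gently rather than dropping it, so that it stands upright on the floor of its recess, and leave the pepper grinder, the bowl and the mug where they are.

Things in the scene. Friction and masses are not known exactly. Their poses are not given: they have to be found in the camera images.
- long_tray: Low light-wood tray, fixed; 284 mm along its y, 104 mm along its x, 18 mm high, with three recesses in a row along y, each 74 x 74 mm, 12 mm deep, floor 6 mm above the worktop, 16 mm bars between. Recess centres at tray x = 0, y = -90, 0 and +90 mm. Origin: centre of its underside, z up. The same either way round.
- short_tray: Low light-wood tray, fixed; 194 mm along its y, 104 mm along its x, 18 mm high, with two recesses in a row along y, each 74 x 74 mm, 12 mm deep, floor 6 mm above the worktop, 16 mm bars between. Recess centres at tray x = 0, y = -45 and +45 mm. Origin: centre of its underside, z up. The same either way round.
- tall_tumbler: Tall open steel tumbler, 100 mm high, straight: 52 mm across at the foot, 54 mm at the rim, wall 3 mm, 90 to 180 g. Stands loose and upright on the worktop. Origin: centre of its underside, z up; round, so yaw means nothing.
- short_tumbler: Short open steel tumbler, 65 mm high, 56 mm across at the foot, 58 mm at the rim, wall 3 mm, 70 to 140 g. Stands loose and upright on the worktop. Origin: centre of its underside, z up; round, so yaw means nothing.
- egg_cup: White ceramic egg cup, 66 mm high: foot 46 mm across, narrow stem (22 mm across, 14 to 20 mm up), open bowl from 30 mm up, 44 mm across at its bottom and 50 mm at the rim; best gripped by the bowl, about 48 mm up. 60 to 130 g. Stands loose and upright on the worktop. Origin: centre of its underside, z up; round, so yaw means nothing.
- shaker: Salt shaker: white ceramic cylinder 42 mm across and 62 mm high with a domed steel cap (43 mm across), 85 mm high in all, 90 to 180 g. Stands loose and upright on the worktop. Origin: centre of its underside, z up; round, so yaw means nothing.
- jam_jar: Small closed jam jar, amber glass with a flat steel lid, 58 mm across at body and lid, 70 mm high, 150 to 310 g. Stands loose and upright on the worktop. Origin: centre of its underside, z up; round, so yaw means nothing.
- grinder: Wooden pepper grinder, waisted, 50 mm across at the foot, 44 mm at the head, a small steel knob on top, 115 mm high. It stands among the stock and is not wanted: leave it alone. Origin: centre of its underside.
- bowl: White ceramic bowl, 120 mm across, 50 mm high, loose, to one side of the trays. Not wanted: leave it alone. Origin: centre of its underside.
- mug: Blue mug, 80 mm across plus a handle on its own +y side, 90 mm high, loose, to one side of the trays. Not wanted: leave it alone. Origin: centre of its underside.

How it is judged:
At the end, for the whole second after the job is handed in: Tall tumbler in long tray's middle recess, egg cup and shaker in its ends, short tumbler and jar in the short tray: each within 20 mm of its recess centre along tray x and y, underside at 2-10 mm, within 0.1 rad of upright, at rest (0.02 m/s). Grinder, bowl, mug moved under 15 mm, upright (x of tall_tumbler in the frame of long_tray between -0.02 and 0.02 m and y of tall_tumbler in the frame of long_tray between -0.02 and 0.02 m and (((x of egg_cup in the frame of long_tray between -0.02 and 0.02 m and y of egg_cup in the frame of long_tray between 0.07 and 0.11 m) and (x of shaker in the frame of long_tray between -0.02 and 0.02 m and y of shaker in the frame of long_tray between -0.11 and -0.07 m)) or ((x of egg_cup in the frame of long_tray between -0.02 and 0.02 m and y of egg_cup in the frame of long_tray between -0.11 and -0.07 m) and (x of shaker in the frame of long_tray between -0.02 and 0.02 m and y of shaker in the frame of long_tray between 0.07 and 0.11 m))) and (((x of short_tumbler in the frame of short_tray between -0.02 and 0.02 m and y of short_tumbler in the frame of short_tray between 0.025 and 0.065 m) and (x of jam_jar in the frame of short_tray between -0.02 and 0.02 m and y of jam_jar in the frame of short_tray between -0.065 and -0.025 m)) or ((x of short_tumbler in the frame of short_tray between -0.02 and 0.02 m and y of short_tumbler in the frame of short_tray between -0.065 and -0.025 m) and (x of jam_jar in the frame of short_tray between -0.02 and 0.02 m and y of jam_jar in the frame of short_tray between 0.025 and 0.065 m))) and height (world z) of tall_tumbler between 0.002 and 0.01 m and angle between each of tall_tumbler, short_tumbler, egg_cup, shaker, jam_jar's own z axis and vertical below 0.1 rad and linear speed of each of tall_tumbler, short_tumbler, egg_cup, shaker, jam_jar below 0.02 m/s and height (world z) of short_tumbler between 0.002 and 0.01 m and height (world z) of egg_cup between 0.002 and 0.01 m and height (world z) of shaker between 0.002 and 0.01 m and height (world z) of jam_jar between 0.002 and 0.01 m); the robot touches nothing.
It fails at once if the pepper grinder is disturbed (shifted by more than 15 mm or knocked over) (distance of grinder from where it was at the start of the episode above 0.015 m or angle between grinder's own z axis and vertical above 0.3 rad).
It fails at once if the bowl is disturbed (shifted by more than 15 mm or knocked over) (distance of bowl from where it was at the start of the episode above 0.015 m or angle between bowl's own z axis and vertical above 0.3 rad).
It fails at once if the mug is disturbed (shifted by more than 15 mm or knocked over) (distance of mug from where it was at the start of the episode above 0.015 m or angle between mug's own z axis and vertical above 0.3 rad).
It fails at once if a thing is let go in the air, over about 3 cm above the tray floor, instead of being set down ((height (world z) of tall_tumbler above 0.04 m and contact force between the fingers and tall_tumbler below 0.05 N) or (height (world z) of short_tumbler above 0.04 m and contact force between the fingers and short_tumbler below 0.05 N) or (height (world z) of egg_cup above 0.04 m and contact force between the fingers and egg_cup below 0.05 N) or (height (world z) of shaker above 0.04 m and contact force between the fingers and shaker below 0.05 N) or (height (world z) of jam_jar above 0.04 m and contact force between the fingers and jam_jar below 0.05 N)).
It also fails if it takes over 118 s, if anything falls off the work surface, if the arm or the gripper's body presses on something with over 40 N, if the wrist force passes 120 N, or if a joint passes its speed limit or range.

### The arm

A 7-joint arm with a two-finger parallel gripper is mounted at the origin on the work surface. World frame = base frame: x ahead of the robot, y to its left, z up, the work surface at z = 0. Lengths are in m, angles in rad, forces in N, time in s.
With the tool pointing down it reaches from about 0.4 to 0.9 m from the base axis. Payload 5.6 kg.
Tool frame: the origin (TCP) lies midway between the tips of the shut fingers; the grasp point (between the pads) lies 19 mm behind it; y points along the fingers, z is the direction in which the jaws open and shut, and the axes are right-handed (so a half turn about y gives the same grasp; the last joint's range is limited). The gripper opens to 92 mm and grips with 3 to 60 N. Pads are 20 mm wide; open, the fingers measure 128 mm over their backs; the gripper's body (75 mm by 189 mm) begins 69 mm behind the grasp point.
Start: joints at [-1.219, 0.468, -0.012, 1.603, 0.006, 1.071, -0.056], TCP at [0.25, 0.6, 0.215] pointing down, gripper open.
Joint ranges: [-2.53, 2.53], [-0.31, 2.02], [-1.57, 1.55], [0.28, 2.44], [-1.29, 4.43], [0.15, 1.84], [-2.92, 2.92]. Speed limits (rad/s): [2.57, 2.57, 3.14, 3.14, 3.14, 3.14, 3.14].

### API

Orientations are given as a 3x3 rotation matrix whose columns are the frame's x, y, z axes.
In Python, from station import env, effector, solver, viewer, workorder, search_frame, tip_of gives the robot as it stands. Calls block until the motion is done:
- env.reach(position, orientation): joint-space move of the TCP to a pose.
- env.movel(position, frame=None, rate=0.15): straight line of the TCP; frame=None keeps the orientation; rate is the mean speed in m/s.
- env.goto_joints(angles): joint-space move.
- effector.release() and effector.grasp(squeeze=None): open the fingers fully, or close them until they stop; squeeze is the grip in N (None keeps the last).
- env.pause(seconds).
- solver.inverse_kinematics(position, orientation): joint angles nearest the present ones, or None.
- env.sense(): the state.
- viewer.read_camera(name): name is "side" or "top" or "wrist"; returns (picture, depth): 480x640x3 uint8, red, green, blue; 480x640 float32, m along the optical axis (not along the pixel's ray), 0 where there is no reading.
- viewer.camera_info(name): a dict with "intrinsics" (3x3 intrinsics, pixels), "eye" and "rotation" of the camera in the world; the wrist camera has in their place "T_tool_cam" (4x4, takes a point from camera to tool coordinates, whose origin is the TCP and whose axes are the tool frame's). Camera axes: x right, y up, looking along -z (the intrinsics and any distortion apply to the point x, -y, -z); pixel columns grow to the right and rows downward; lengths in m; the calibration is good to about 2 mm. A picture is of the moment at which its call begins: read the wrist's pose just before it. camera_info takes no time and is no camera call.
A pose or a line that the arm cannot do raises env.PlanningError and nothing moves.
- workorder.finish_job(): hands the job in, once; it reports no verdict.
Trained networks look in the newest picture that a camera, given by its name, has taken for a name from the list of things; names that differ only in an ending like _2 or _b are one class to them, and where a whole thing is asked for, a point or a joint stands for the part that bears it (a point fixed in the world has none). Each returns a list of dicts, best first, with "score" (0 to 1); they miss things now and then, are a little off and sometimes report something else, mostly with a low value. They report only what shows in the picture. A call takes as long as a camera call.
- search_frame(camera, name): "at" ([x, y, z] in m, in world coordinates, good to about 4 mm: the middle of the surface that is visible of it).
- tip_of(camera, name): "at" ([x, y, z] in m, in world coordinates, good to about 4 mm: a listed point, or the origin of a listed thing).
The state is a dict: "t": time; "joint_positions": joint angles; "joint_velocities": joint speeds; "tau": joint torques, N m; "ee_pos": TCP position; "tcp_rot": TCP orientation; "wrist_force": force on the tool from outside, world axes, zero at the start; "moment": the same for the moment, N m; "gripper_width": finger opening in m.
Only numpy, scipy, OpenCV 4.12 (cv2) and the standard library are available. Lean on these libraries where they do the work, as an engineer would, in place of code of your own. Each camera call takes 0.05 s, during which the arm holds its last target.

## Working session

There is one attempt and no reset: what is moved stays moved. The work goes in short steps, each a Python script; the robot and the scene stay as the last script left them, time stands still between calls to the robot, and variables do not carry over. Pictures are saved under pics/ and viewed, and the job is handed in when it is done.

```bash
ls; mkdir -p pics; python3 - <<'E'
from station import env, effector, solver, viewer, workorder, search_frame, tip_of
import cv2, numpy as np
np.set_printoptions(precision=4,suppress=True)
s=env.sense();print(s['t'],s['ee_pos'],s['tcp_rot'],s['gripper_width'])
for c in ["top","side"]:
    im,d=viewer.read_camera(c); cv2.imwrite(f"pics/{c}0.png",im[:,:,::-1]); np.save(f"pics/{c}0d.npy",d)
    i=viewer.camera_info(c); print(c,{k:np.round(v,4).tolist() if not isinstance(v,str) else v for k,v in i.items()})
    for n in ["long_tray","short_tray","tall_tumbler","short_tumbler","egg_cup","shaker","jam_jar","grinder","bowl","mug"]:
        print(n,[(np.round(r['at'],3).tolist(),round(r['score'],2)) for r in tip_of(c,n)[:3]])
print(env.sense()['t'])
E
```

```text
pics
0.0 [0.2498 0.5994 0.2137] [[ 0.923  -0.0006  0.3847]
 [-0.3847 -0.0016  0.923 ]
 [ 0.0001 -1.     -0.0017]] 0.09209280956212319
top {'intrinsics': [[528.6717, 0.0, 311.3853], [0.0, 528.6717, 240.9629], [0.0, 0.0, 1.0]], 'eye': [0.3511, 0.0073, 1.3387], 'rotation': [[0.0043, 0.9945, -0.1046], [-0.9999, 0.0058, 0.0137], [0.0142, 0.1046, 0.9944]]}
long_tray [([0.588, -0.177, -0.002], 0.56)]
short_tray [([0.594, 0.168, 0.002], 0.84)]
tall_tumbler [([0.377, 0.231, 0.0], 0.9)]
short_tumbler [([0.413, 0.139, 0.002], 0.84)]
egg_cup []
shaker [([0.402, -0.16, 0.001], 0.8)]
jam_jar [([0.447, -0.053, -0.0], 0.92), ([0.528, 0.463, 0.002], 0.55)]
grinder [([0.437, 0.055, 0.002], 0.91), ([0.519, -0.454, -0.0], 0.23)]
bowl [([0.522, -0.452, 0.0], 0.92)]
mug []
side {'intrinsics': [[492.5834, 0.0, 318.5538], [0.0, 492.5834, 241.529], [0.0, 0.0, 1.0]], 'eye': [0.3018, -0.8257, 0.7734], 'rotation': [[0.9777, 0.1403, -0.156], [-0.2098, 0.6442, -0.7355], [-0.0026, 0.7519, 0.6593]]}
long_tray [([0.588, -0.173, -0.001], 0.85)]
short_tray [([0.596, 0.17, 0.001], 0.88)]
tall_tumbler [([0.38, 0.237, 0.003], 0.89)]
short_tumbler [([0.417, 0.135, -0.002], 0.9)]
egg_cup [([0.364, -0.248, 0.0], 0.76)]
shaker [([0.406, -0.155, 0.003], 0.92)]
jam_jar [([0.44, -0.051, 0.001], 0.81)]
grinder [([0.436, 0.053, 0.001], 0.73)]
bowl [([0.525, -0.452, 0.004], 0.88), ([0.378, 0.231, 0.0], 0.41)]
mug [([0.441, -0.051, -0.002], 0.75), ([0.531, 0.461, 0.006], 0.6)]
1.1
```

View pics/top0.png

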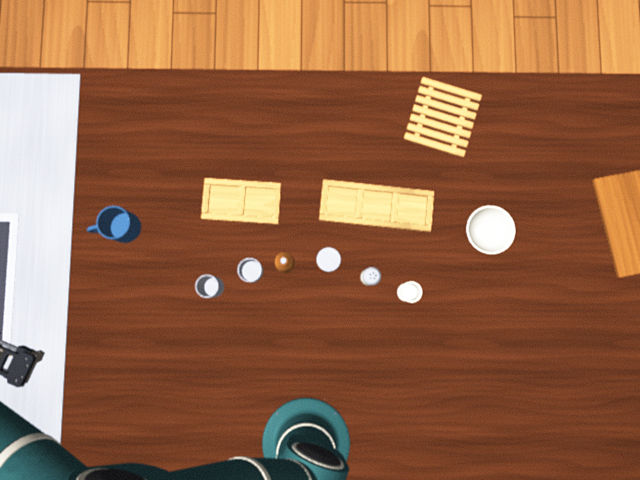

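View pics/side0.png

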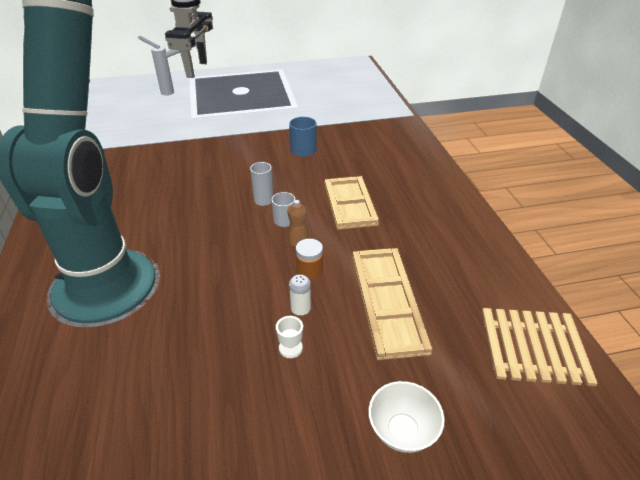

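The top view shows the stock in an arc from the tall tumbler (208,286) to the egg cup (410,291), with the grinder at (284,262). The trays are at (241,201) and (377,206). I'll refine these positions with the depth images.

```bash
cat > cam.py <<'E'
import numpy as np
def world(d,info):
    K=np.array(info['intrinsics']);R=np.array(info['rotation']);e=np.array(info['eye'])
    v,u=np.mgrid[:d.shape[0],:d.shape[1]]
    p=np.stack([(u-K[0,2])/K[0,0]*d,-(v-K[1,2])/K[1,1]*d,-d],-1)
    return p@R.T+e
E
python3 - <<'E'
from station import viewer
import numpy as np,cv2
from scipy import ndimage as nd
from cam import world
im=cv2.imread('pics/top0.png')
for c in ['top','side']:
    d=np.load(f'pics/{c}0d.npy'); P=world(d,viewer.camera_info(c)); z=P[...,2]
    base=(d>0)&(P[...,0]>.3)&(P[...,0]<.75)&(abs(P[...,1])<.6)
    print(c,'table z',np.median(z[base&(z<.012)]))
    lab,n=nd.label(base&(z>.025))
    for k in range(1,n+1):
        m=lab==k
        if m.sum()<40: continue
        q=P[m]; zt=np.percentile(q[:,2],97); r=q[q[:,2]>zt-.006]
        (cx,cy),rad=cv2.minEnclosingCircle(r[:,:2].astype(np.float32))
        print(m.sum(),'top z %.3f circle %.4f %.4f r %.4f'%(zt,cx,cy,rad), 'mean',r[:,:2].mean(0).round(4))
    lab,n=nd.label(base&(z>.0135)&(z<.024)&(P[...,0]>.49)&(P[...,1]>-.36)&(P[...,1]<.32))
    for k in range(1,n+1):
        m=lab==k
        if m.sum()<300: continue
        print('tray',m.sum(),cv2.minAreaRect(P[m][:,:2].astype(np.float32)),np.median(P[m][:,2]))
E
```

```text
top table z 0.0011859786597570032
856 top z 0.093 circle 0.5256 0.4607 r 0.0409 mean [0.5255 0.4615]
798 top z 0.054 circle 0.5194 -0.4518 r 0.0606 mean [ 0.5211 -0.4574]
469 top z 0.076 circle 0.4421 -0.0509 r 0.0286 mean [ 0.4417 -0.0506]
327 top z 0.117 circle 0.4305 0.0560 r 0.0026 mean [0.4362 0.0558]
167 top z 0.071 circle 0.4161 0.1384 r 0.0286 mean [0.4172 0.1405]
276 top z 0.088 circle 0.4029 -0.1544 r 0.0191 mean [ 0.4021 -0.1553]
319 top z 0.104 circle 0.3761 0.2339 r 0.0270 mean [0.3776 0.2353]
348 top z 0.070 circle 0.3652 -0.2510 r 0.0250 mean [ 0.3653 -0.2507]
tray 1386 ((0.5936326384544373, 0.16826561093330383), (0.19451385736465454, 0.10498056560754776), 86.6579360961914) 0.01853881691771997
tray 1941 ((0.5841093063354492, -0.17592065036296844), (0.2842177450656891, 0.10524781048297882), 84.289306640625) 0.018631449639219477
side table z -0.00010464317896352604
813 top z 0.090 circle 0.5265 0.4588 r 0.0439 mean [0.5271 0.4567]
694 top z 0.100 circle 0.3768 0.2306 r 0.0297 mean [0.3775 0.2302]
1096 top z 0.107 circle 0.4373 0.0523 r 0.0134 mean [0.4372 0.0499]
765 top z 0.072 circle 0.4439 -0.0535 r 0.0304 mean [ 0.4435 -0.0559]
610 top z 0.085 circle 0.4036 -0.1598 r 0.0186 mean [ 0.4042 -0.1611]
697 top z 0.067 circle 0.3674 -0.2535 r 0.0257 mean [ 0.3675 -0.2533]
1818 top z 0.051 circle 0.5220 -0.4540 r 0.0603 mean [ 0.5253 -0.4514]
tray 957 ((0.5953754782676697, 0.16626453399658203), (0.20183783769607544, 0.10537978261709213), 86.76740264892578) 0.017816054241237556
tray 2538 ((0.5859432816505432, -0.17750634253025055), (0.2872636318206787, 0.10483575612306595), 84.32157135009766) 0.017496692665592783
```

```bash
cat > h.py <<'E'
from station import env, effector, solver, viewer, workorder, search_frame, tip_of
import numpy as np
np.set_printoptions(precision=4,suppress=True)
OBJ=dict(tall_tumbler=((.3765,.232),.060,.053),short_tumbler=((.416,.138),.050,.0575),egg_cup=((.3662,-.252),.048,.047),
         shaker=((.4032,-.157),.042,.042),jam_jar=((.443,-.052),.050,.058))
def tray(c,deg,ys):
    a=np.deg2rad(deg); yd=np.array([np.cos(a),np.sin(a)]); return [tuple(np.array(c)+y*yd) for y in ys],a-np.pi/2
L,LA=tray((.585,-.1767),84.3,(-.09,0,.09)); S,SA=tray((.5945,.1673),86.7,(-.045,.045))
PL=dict(tall_tumbler=(L[1],LA),egg_cup=(L[0],LA),shaker=(L[2],LA),short_tumbler=(S[1],SA),jam_jar=(S[0],SA))
def rot(phi):
    z=np.array([np.cos(phi),np.sin(phi),0]);y=np.array([0,0,-1.]);return np.stack([np.cross(y,z),y,z],1)
HV=.22
def p3(xy,z): return np.array([xy[0],xy[1],z])
def pick(n):
    xy,h,w=OBJ[n]; R=rot(np.arctan2(xy[1],xy[0]))
    effector.release()
    env.reach(p3(xy,HV),R); env.movel(p3(xy,h-.019),rate=.12)
    effector.grasp(20); s=env.sense(); print(n,'t',round(s['t'],2),'width',s['gripper_width'],'exp',w,'tcp',s['ee_pos'])
    if abs(s['gripper_width']-w)>.006: raise SystemExit('bad width')
    env.movel(p3(xy,HV),rate=.12)
    s=env.sense();print(' lifted',s['gripper_width'],s['wrist_force'],s['t'])
def place(n):
    h=OBJ[n][1]; xy,a=PL[n]; R=rot(a)
    env.reach(p3(xy,HV),R)
    z=h-.019+.006
    env.movel(p3(xy,z+.006),rate=.10); env.pause(.2)
    f0=env.sense()['wrist_force'][2]
    for k in range(8):
        zz=z+.006-.001*(k+1); env.movel(p3(xy,zz),rate=.02); f=env.sense()['wrist_force'][2]
        if f-f0>1.0: break
    s=env.sense();print(' down at bottom z %.4f'%(s['ee_pos'][2]-h+.019),'df',f-f0,'xyz',s['ee_pos'],'t',s['t'])
    effector.release(); env.movel(p3(xy,HV),rate=.15); print(' done',env.sense()['t'])
E
python3 - <<'E'
from h import *
for n in OBJ:
    xy,h,w=OBJ[n]
    for p,R in ((xy,rot(np.arctan2(xy[1],xy[0]))),(PL[n][0],rot(PL[n][1]))):
        print(n,np.round(p,3),*[solver.inverse_kinematics(p3(p,z),R) for z in (HV,h-.019)])
pick('tall_tumbler')
im,d=viewer.read_camera('side')
import cv2;cv2.imwrite('pics/s1.png',im[:,:,::-1])
E
```

```text
tall_tumbler [0.376 0.232] [-0.8708  0.0984  0.2602  2.0954 -0.0311  0.9513 -0.0415] [-0.7912  0.4154  0.1915  2.2258 -0.1573  0.5125  0.074 ]
tall_tumbler [ 0.585 -0.177] [-0.3602  0.4847  0.8166  1.738  -0.3929  1.0908  0.485 ] [-0.1833  0.6852  0.5754  1.8421 -0.5183  0.7685  0.5718]
short_tumbler [0.416 0.138] [-0.7637  0.0884  0.3922  2.1103 -0.0415  0.95   -0.0284] [-0.6288  0.4377  0.2732  2.242  -0.246   0.4888  0.1582]
short_tumbler [0.597 0.212] [-0.7022  0.449   0.4171  1.6629 -0.2016  1.0724 -0.2826] [-0.6455  0.6843  0.3452  1.7749 -0.3234  0.7384 -0.1884]
egg_cup [ 0.366 -0.252] [-0.5401  0.167   1.1994  2.1269 -0.19    0.9622  0.1613] [ 0.1471  0.4712  0.4536  2.2375 -0.4179  0.5122  0.3235]
egg_cup [ 0.576 -0.266] [-0.3015  0.5991  0.9959  1.6841 -0.542   1.1614  0.7398] [-0.1368  0.7911  0.7379  1.791  -0.6972  0.8406  0.842 ]
shaker [ 0.403 -0.157] [-0.5235  0.0806  0.8781  2.1426 -0.0764  0.9488  0.0263] [-0.292   0.5338  0.7097  2.277  -0.6866  0.5504  0.5832]
shaker [ 0.594 -0.087] [-0.4192  0.4273  0.672   1.7591 -0.3002  1.0599  0.2582] [-0.2741  0.6804  0.4882  1.8697 -0.4712  0.7076  0.3874]
jam_jar [ 0.443 -0.052] [-0.6195  0.1086  0.7194  2.1093 -0.0878  0.9523  0.0311] [-0.3176  0.4643  0.4281  2.2323 -0.3877  0.5141  0.2946]
jam_jar [0.592 0.122] [-0.6519  0.4084  0.5142  1.7417 -0.227   1.0508 -0.117 ] [-0.588   0.6623  0.4409  1.8552 -0.4119  0.715   0.0293]
tall_tumbler t 5.08 width 0.05322031504579882 exp 0.053 tcp [0.3766 0.2321 0.041 ]
 lifted 0.05293396951390264 [ 0.6157  0.5022 -0.9601] 6.7167
```

View pics/s1.png

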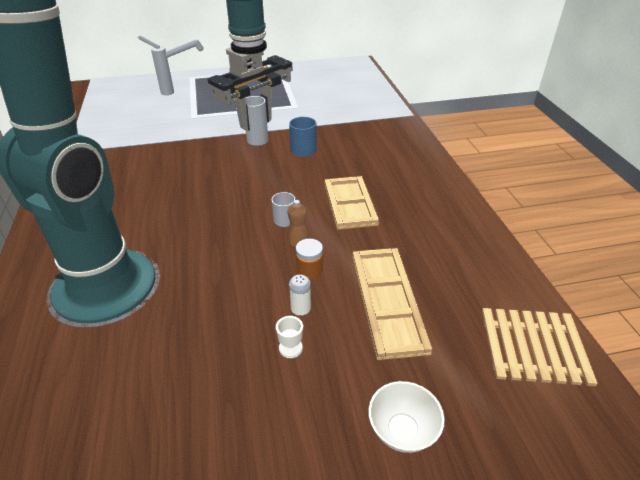

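The picture shows the tall tumbler held upright at (257,120), and nothing else has moved. Next I'll place it.

```bash
python3 - <<'E'
from h import *
place('tall_tumbler')
im,d=viewer.read_camera('side')
import cv2;cv2.imwrite('pics/s2.png',im[:,:,::-1])
E
```

```text
down at bottom z 0.0059 df 6.447997716447436 xyz [ 0.5854 -0.1769  0.0469] t 12.2167
 done 14.2417
```

View pics/s2.png

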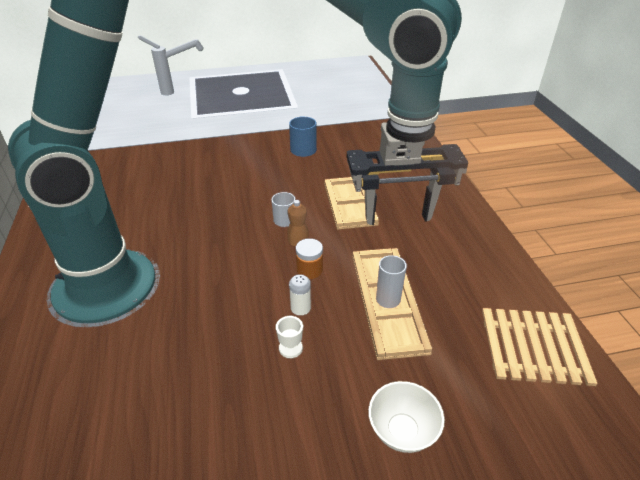

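The tumbler stands in the middle recess at (391,282). The force on set-down came at floor height, as expected. The egg cup and shaker are next.

```bash
python3 - <<'E'
from h import *
import cv2
pick('egg_cup'); place('egg_cup')
cv2.imwrite('pics/s3.png',viewer.read_camera('side')[0][:,:,::-1])
E
```

```text
egg_cup t 17.9 width 0.04848231979558385 exp 0.047 tcp [ 0.3663 -0.2521  0.029 ]
 lifted 0.04877438235968116 [-0.2649 -0.0502 -1.2785] 19.6417
 down at bottom z 0.0061 df 2.006079563798813 xyz [ 0.5762 -0.2664  0.0351] t 24.1333
 done 26.2833
```

View pics/s3.png

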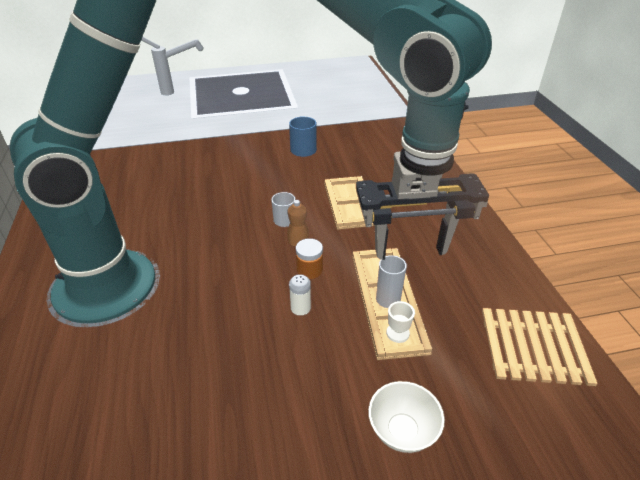

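The egg cup is upright in the near end recess at (400,322).

```bash
python3 - <<'E'
from h import *
import cv2
pick('shaker'); place('shaker')
cv2.imwrite('pics/s4.png',viewer.read_camera('side')[0][:,:,::-1])
pick('jam_jar')
cv2.imwrite('pics/s5.png',viewer.read_camera('side')[0][:,:,::-1])
E
python3 -c "
import cv2;a=cv2.imread('pics/s4.png');b=cv2.imread('pics/s5.png');cv2.imwrite('pics/s45.png',cv2.resize(cv2.hconcat([a[:,150:550],b[:,150:550]]),(800,480)))"
```

```text
shaker t 29.98 width 0.041842160708755544 exp 0.042 tcp [ 0.4032 -0.157   0.023 ]
 lifted 0.04169845339913733 [ 0.3429  0.8932 -1.0477] 31.775
 down at bottom z 0.0059 df 8.617708229148239 xyz [ 0.5943 -0.0872  0.0289] t 36.55
 done 38.8417
jam_jar t 42.11 width 0.0575728264505731 exp 0.058 tcp [ 0.4432 -0.052   0.0311]
 lifted 0.05716290922279132 [ 0.6124 -0.2104 -1.1348] 43.8333
```

View pics/s45.png

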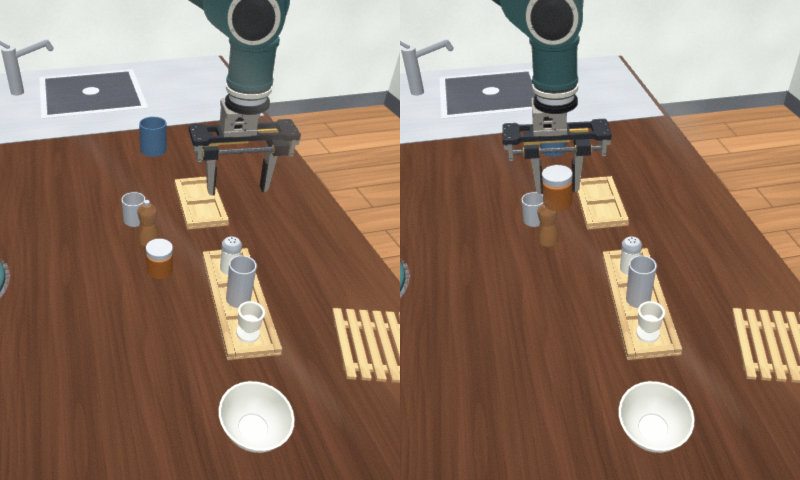

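The long tray is full. The jar is held upright at crop (557,188), and its bottom at about 0.19 m clears the grinder.

```bash
python3 - <<'E'
from h import *
import cv2
place('jam_jar'); pick('short_tumbler'); place('short_tumbler')
env.goto_joints([-1.219, 0.468, -0.012, 1.603, 0.006, 1.071, -0.056])
env.pause(.3)
for c in ('top','side'):
    im,d=viewer.read_camera(c); cv2.imwrite(f'pics/{c}9.png',im[:,:,::-1]); np.save(f'pics/{c}9d.npy',d)
    for n in list(OBJ)+['grinder','bowl','mug']:
        print(c,n,np.round(PL[n][0],3) if n in PL else '',[(np.round(r['at'],3).tolist(),round(r['score'],2)) for r in tip_of(c,n)[:2]])
print(env.sense()['t'])
from cam import world
from scipy import ndimage as nd
d=np.load('pics/top9d.npy');P=world(d,viewer.camera_info('top'));z=P[...,2]
lab,k=nd.label((d>0)&(P[...,0]>.3)&(P[...,0]<.75)&(abs(P[...,1])<.6)&(z>.03))
for i in range(1,k+1):
    m=lab==i
    if m.sum()<40: continue
    q=P[m];zt=np.percentile(q[:,2],97);r=q[q[:,2]>zt-.006]
    print('top %.3f'%zt,[round(v,4) for v in cv2.minEnclosingCircle(r[:,:2].astype(np.float32))[0]],r[:,:2].mean(0))
E
```

```text
down at bottom z 0.0089 df 1.5380874349397244 xyz [0.5919 0.1223 0.0399] t 47.6667
 done 49.675
short_tumbler t 52.97 width 0.05734762696410326 exp 0.0575 tcp [0.4164 0.1382 0.0311]
 lifted 0.05751304896904384 [ 0.7928  0.0533 -0.9544] 54.6917
 down at bottom z 0.0062 df 1.7808073928583608 xyz [0.5973 0.2122 0.0372] t 59.1083
 done 61.1333
top tall_tumbler [ 0.585 -0.177] [([0.585, -0.178, 0.006], 0.8)]
top short_tumbler [0.597 0.212] [([0.595, 0.21, 0.006], 0.55), ([0.587, -0.18, 0.008], 0.36)]
top egg_cup [ 0.576 -0.266] [([0.574, -0.269, 0.007], 0.58), ([0.596, 0.21, 0.008], 0.33)]
top shaker [ 0.594 -0.087] [([0.59, -0.09, 0.006], 0.7), ([0.578, -0.266, 0.005], 0.35)]
top jam_jar [0.592 0.122] [([0.592, 0.124, 0.008], 0.9)]
top grinder  [([0.436, 0.056, 0.003], 0.87), ([0.594, 0.168, 0.001], 0.56)]
top bowl  [([0.52, -0.45, -0.001], 0.94)]
top mug  [([0.53, 0.463, 0.0], 0.82)]
side tall_tumbler [ 0.585 -0.177] [([0.59, -0.176, 0.007], 0.85)]
side short_tumbler [0.597 0.212] [([0.597, 0.208, 0.003], 0.72)]
side egg_cup [ 0.576 -0.266] [([0.574, -0.262, 0.007], 0.91), ([0.594, 0.208, 0.007], 0.46)]
side shaker [ 0.594 -0.087] [([0.597, -0.084, 0.006], 0.79)]
side jam_jar [0.592 0.122] [([0.588, 0.124, 0.008], 0.79)]
side grinder  [([0.435, 0.056, 0.005], 0.55)]
side bowl  [([0.527, -0.453, 0.003], 0.68)]
side mug  [([0.529, 0.463, 0.003], 0.79)]
64.2167
top 0.075 [0.5955, 0.2123] [0.5965 0.2125]
top 0.081 [0.5898, 0.1226] [0.5899 0.1225]
top 0.109 [0.5846, -0.1755] [ 0.5865 -0.1764]
top 0.093 [0.5925, -0.0835] [ 0.5922 -0.0846]
top 0.075 [0.5753, -0.265] [ 0.5748 -0.2665]
top 0.093 [0.5257, 0.461] [0.526  0.4608]
top 0.054 [0.5193, -0.4519] [ 0.5215 -0.4556]
top 0.116 [0.4339, 0.0548] [0.436  0.0556]
```

```bash
python3 -c "
import cv2;a=cv2.imread('pics/top9.png')[150:350,60:560];b=cv2.imread('pics/side9.png')[90:480,150:550];cv2.imwrite('pics/f.png',cv2.vconcat([cv2.resize(a,(500,200)),cv2.resize(b,(500,400))]))"
```

```text
(no output)
```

View pics/f.png

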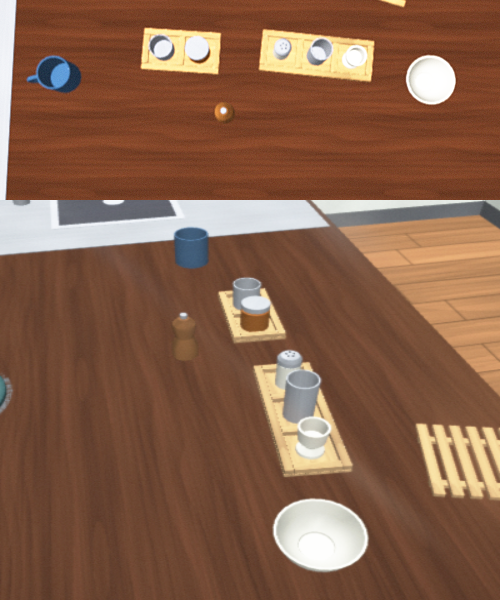

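All five are in their recesses. The jar's set-down force triggered about 3 mm early, so I'll check its lid for height and tilt using the saved depth.

```bash
python3 - <<'E'
from station import viewer
import numpy as np
from cam import world
for f,c in (('top0d',(.442,-.051)),('top9d',(.590,.1225))):
    P=world(np.load(f'pics/{f}.npy'),viewer.camera_info('top')).reshape(-1,3)
    q=P[(np.hypot(*(P[:,:2]-c).T)<.022)&(P[:,2]>.06)]
    A=np.c_[q[:,:2]-c,np.ones(len(q))];s=np.linalg.lstsq(A,q[:,2],rcond=None)[0];print(f,len(q),s)
P=world(np.load('pics/top9d.npy'),viewer.camera_info('top')).reshape(-1,3)
t=P[(abs(P[:,0]-.5945)<.06)&(abs(P[:,1]-.167)<.1)&(P[:,2]>.014)&(P[:,2]<.024)];print('tray rim',np.median(t[:,2]))
E
```

```text
top0d 261 [ 0.01101792 -0.0019647   0.07086272]
top9d 256 [-0.01054839 -0.00265193  0.07685018]
tray rim 0.01850981075468583
```

The lid rose 6.0 mm, which matches the recess floor height. Its slope is about 0.01 rad, so it is flat. I'll hand the job in.

```bash
python3 - <<'E'
from station import env, workorder
print(workorder.finish_job(), env.sense()['t'])
E
```

```text
the job is handed in; nothing more can be done
the job is handed in; nothing more can be done
```

Both trays are made up, and I handed the job in with the clock at about 64 s of the 118 s allowed. The hand-in reports no verdict.

**Long tray:** the tall tumbler is in the middle recess, the shaker in the +y end and the egg cup in the −y end.

**Short tray:** the short tumbler is in the +y recess and the jam jar in the −y recess.

**Set-down:** each thing was lowered until the wrist felt contact, then released. Contact came at the 6 mm recess floor for four of them. For the jar it came early, with its underside reading 8.9 mm. A check afterwards showed its lid 6.0 mm higher than when the jar stood on the worktop, with a slope of about 0.01 rad, so it is seated and upright.

**Final checks:**
- **Position:** in the last depth image all five centres are within about 4 mm of their recess centres. The detection networks put them within about 5 mm.
- **Grinder, bowl and mug:** they show no movement beyond measurement noise (under 4 mm) and are upright.
- **Arm:** it is parked back at the start pose, touching nothing.
- **Disagreement:** the networks gave some low-score second matches, such as the egg cup at the short tumbler's place. The pictures contradict these.

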